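# Lock the grinding slide with its index pin

### The arm

A 6-joint arm with a two-finger parallel gripper is mounted at the origin on the work surface. World frame = base frame: x ahead of the robot, y to its left, z up, the work surface at z = 0. Lengths are in mm, angles in rad, forces in N, time in s.
With the tool pointing down it reaches from about 300 to 875 mm from the base axis. Payload 6.4 kg.
Tool frame: the origin (TCP) lies at the very end of the fingers, on their centre line; the grasp point (between the pads) lies env.tcp_to_grasp behind it (env.tcp_to_grasp is the distance from the TCP to the grasp point, in mm); y points along the fingers, x is the direction in which the jaws open and shut, and the axes are right-handed (so a half turn about y gives the same grasp; the last joint's range is limited). The gripper opens to 88 mm and grips with 3 to 60 N. Pads are 18 mm wide; open, the fingers measure 123 mm over their backs; the gripper's body (75 mm by 187 mm) begins 45 mm behind the grasp point.
Start: joints at [1.06, 0.181, 1.607, -0, 1.354, -0.206], TCP at [172.547, 548.515, 238.714] pointing down, gripper open.
Joint ranges: [-2.99, 2.99], [-0.89, 2.07], [0.3, 2.58], [-1.14, 4.28], [0, 2.63], [-3.12, 3.12]. Speed limits (rad/s): [2.57, 2.57, 3.01, 3.14, 3.14, 3.14].

### API

Orientations are given as a 3x3 rotation matrix whose columns are the frame's x, y, z axes.
In Python, from rig import telemetry, viewer, env gives the robot as it stands. The module is installed in compiled form; this text tells all that it offers.
- The arm moves only by the tool arm_command, never from a script. Its argument "plan" is a list of rows, each a list of 3 entries, a list of its own where there are three numbers: the shift along the tool's x, y, z in m, then the turn about the tool's y in degrees, then the closure in counts, from 0 (fully open) to 255 (shut). In form: [[[x, y, z], roll, hand], ...]. A call has 1 to 10 rows; each row shifts and turns the commanded pose from where the row before left it, along the tool's axes as they then stand; what a row does not reach is not made up. A row lasts 1/10 s, in which the tool goes at most 50 mm and 8.59 degrees, less where a joint would pass 70% of its speed; a pose out of reach is approached as far as the arm can. A call is refused whole if a number of a shift passes 0.05 or a number of a turn 8.59, either way. A call with a gripper value outside its range is refused whole. The fingers move at their own pace and stop on an object; the grip force is fixed at half the most. Time passes only in rows, so rows that do not move let the fingers close. It gives the time, the measured TCP pose, the force and the opening at its end, in the units of the state.
- telemetry.sense(): the state, without advancing time (a new reading comes with each control period).
- viewer.read_camera(name): name is "scene" or "top" or "wrist"; returns a dict with "frame" (480x640x3 uint8, blue, green, red), "fx", "fy", "cx", "cy" (pixels), "k1" (the pictures are not rectified: a ray, as slopes to the right and down, at radius r is drawn at 1 + k1 r^2 times it, then the intrinsics apply), "world_to_cam" (4x4, takes a point from world to camera coordinates). Camera axes: x right, y up, looking along -z (the intrinsics and any distortion apply to the point x, -y, -z); pixel columns grow to the right and rows downward; lengths in mm; the calibration is good to about 2 mm. A picture is of the moment at which its call begins. There is no depth.
- env.job_done(): hands the job in, once; it reports no verdict.
The state is a dict: "time_s": time; "joint_pos": joint angles; "qd": joint speeds; "joint_torque": joint torques, N m; "ee_pos": TCP position; "ee_rot": TCP orientation; "force": force on the tool from outside, world axes, zero at the start; "moment": the same for the moment, N m; "gripper_width": opening from 0.0 (shut) to 1.0 (fully open).
Only numpy, scipy, OpenCV 4.12 (cv2) and the standard library are available. Lean on these libraries where they do the work, as an engineer would, in place of code of your own. Each camera call takes 0.05 s, during which the arm holds its last target.

### The job

Slide the green carriage with the black handle home against the red stop of the grinding slide, so that its hole lies over the hole in the bed. Then take the brass-headed pin from the wooden rack and push it down through both holes, fully home with its collar resting on the carriage, and let go of it.

Things in the scene. Friction and masses are not known exactly. Their poses are not given: they have to be found in the camera images.
- handle (a point): Middle of the upright black handle on the green carriage, 80 mm above the table: 24 mm across, 40 mm tall, its foot 10 mm above the carriage's top face (55 mm). The carriage slides along this point's y axis (level; yaw varies) with about 2 N of friction and stays where left; the red stop ends its travel in +y. x points across the slide, z up.
- carriage_hole (a point): Mouth of the 24 mm round hole through the green carriage (70 x 160 mm, 14 mm thick), on its top face 55 mm above the table, 90 mm from the handle's axis in +y. Axes as the handle's. It starts 35 to 70 mm short of the bed's hole in y and lies right over it when the carriage meets the stop.
- bed_hole (a point): Point on the axis of the bed's hole, at the height of the carriage's top face (55 mm). The fixed dark steel bed (110 x 260 mm) is 40 mm thick; its 26 mm hole goes right through, its axis 35 mm before the red stop. Side rails and stop are flush with the carriage's top. Axes as the handle's; +y points to the stop.
- brass_pin: Brass-headed pin, about 0.2 kg, upright in one of 3 holes, 75 mm apart, in a dark wooden rack 52 mm tall; the other two pins have black and blue heads. Origin: axis, underside of collar (on the rack's top). Above it: collar 40 mm across, 4 thick; head 24 across up to 40. Below: shank 14 across, 45 long, last 10 tapered to 6. z up; at the start y runs along the row, x across it.

How it is judged (in metres and radians):
On the way, in this order (a step that is already met when the one before it is completed fails the run):
1. the carriage is home: its hole lies over the bed's hole, within 10 mm (horizontal distance between carriage_hole and bed_hole below 0.01 m), for 0.2 s.
2. the brass-headed pin stands through both holes, its collar down on the carriage (horizontal distance between brass_pin and bed_hole below 0.012 m and z of brass_pin in the frame of bed_hole below 0.006 m and angle between brass_pin's own z axis and vertical below 0.18 rad), for 0.2 s.
At the end, for the whole second after the job is handed in: The carriage's hole lies over the bed's hole (within 12 mm), and the brass-headed pin stands at rest through both, upright within 10 degrees, on the bed hole's axis within 12 mm, its collar's underside no more than 6 mm above the carriage's top (all of step 2 and horizontal distance between carriage_hole and bed_hole below 0.012 m and linear speed of brass_pin below 0.02 m/s); the robot touches nothing.
It also fails if it takes over 51 s, if anything falls off the work surface, if the arm or the gripper's body presses on something with over 40 N, if the wrist force passes 120 N, or if a joint passes its speed limit or range.

## Working session

There is one attempt and no reset: what is moved stays moved. The work goes in short steps, Python scripts to look and compute and a tool call to move; the robot and the scene stay as the last step left them, time stands still between calls to the robot, and variables do not carry over. Pictures are saved under pics/ and viewed, and the job is handed in when it is done.

Besides the shell and the picture viewer there is one more tool, called after "Call:" in YAML: its name, and indented under it one key for each argument. arm_command: Moves the arm, as the interface text tells. Its arguments: {"type":"object","properties":{"plan":{"type":"array","items":{"type":"array"}}},"required":["plan"]}

```bash
mkdir -p pics; cat > h.py <<'E'
import numpy as np, cv2
from rig import telemetry, viewer, env
def shot(name,fn):
    c=viewer.read_camera(name); cv2.imwrite('pics/'+fn,c['frame']); return c
def ray(c,u,v):
    K=np.array([[c['fx'],0,c['cx']],[0,c['fy'],c['cy']],[0,0,1.]])
    p=cv2.undistortPoints(np.array([[[u,v]]],float),K,np.array([c['k1'],0,0,0.]))[0,0]
    M=np.array(c['world_to_cam']);R=M[:3,:3];o=-R.T@M[:3,3]
    return o,R.T@np.array([p[0],-p[1],-1.])
def onz(c,u,v,z):
    o,d=ray(c,u,v); return o+d*(z-o[2])/d[2]
def proj(c,P):
    M=np.array(c['world_to_cam']);q=M[:3,:3]@np.array(P)+M[:3,3]
    a=np.array([q[0],-q[1]])/-q[2]; a=a*(1+c['k1']*(a@a))
    return a*[c['fx'],c['fy']]+[c['cx'],c['cy']]
E
python3 - <<'E'
from h import *
import pickle
d={}
for n in ['scene','top','wrist']:
    d[n]=shot(n,n+'0.png')
pickle.dump(d,open('c0.pkl','wb'))
s=telemetry.sense();print(s); print(env.tcp_to_grasp)
E
```

```text
{'time_s': 0.15, 'joint_pos': array([ 1.05968296e+00,  1.81378904e-01,  1.60773396e+00, -1.89670768e-05,
        1.35378812e+00, -2.06293288e-01]), 'qd': array([ 0.00050756, -0.00330075, -0.00027408,  0.00139926,  0.0014746 ,
        0.00056157]), 'joint_torque': array([ 1.82433072e-03, -4.34228039e+01, -3.42173946e+01,  7.03229872e-02,
        3.55935353e-02, -1.05647123e-04]), 'ee_pos': array([172.36045616, 548.15056975, 238.03374596]), 'ee_rot': array([[ 3.00117242e-01, -6.23810771e-04, -9.53902118e-01],
       [ 9.53901458e-01, -1.15018264e-03,  3.00117787e-01],
       [-1.28437836e-03, -9.99999144e-01,  2.49864362e-04]]), 'force': array([ 0.63868428, -0.40849495,  0.74814858]), 'moment': array([-0.03388329,  0.0013873 , -0.0115235 ]), 'gripper_width': 1.0024837660628982}
18.700000000000003
```

View pics/scene0.png

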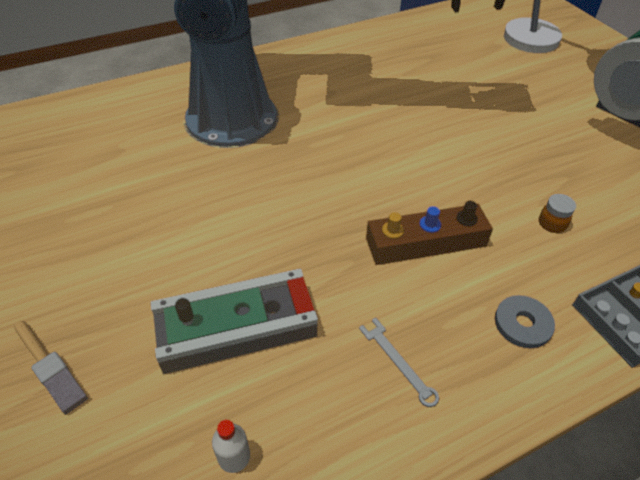

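View pics/top0.png

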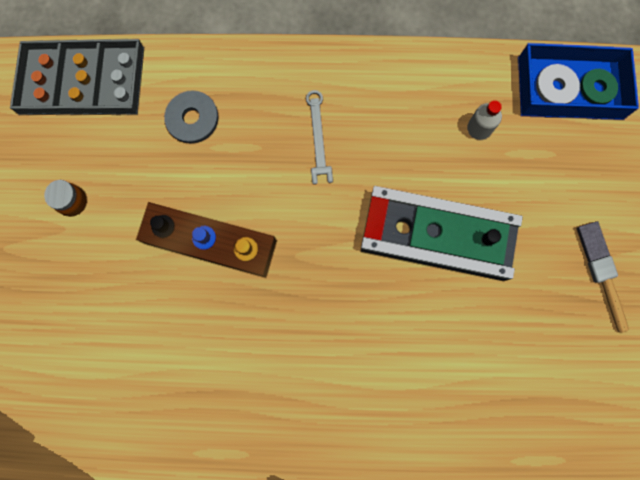

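View pics/wrist0.png

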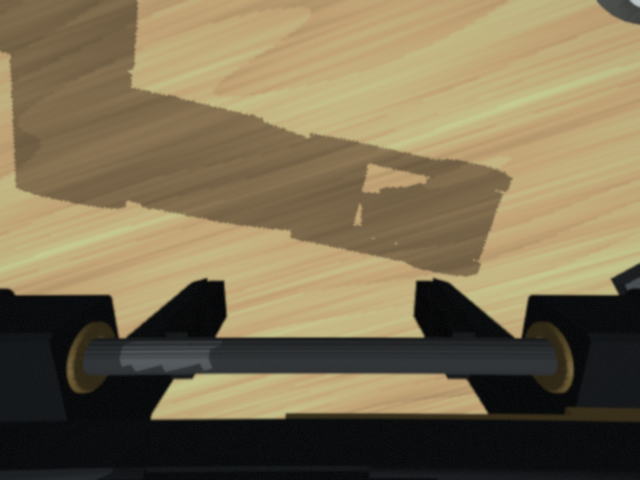

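The top view shows the red stop at (377,218), bed hole (403,227), carriage hole (433,230), handle top (491,237) and brass head (245,247). I'll measure these now.

```bash
python3 - <<'E'
from h import *
import pickle
d=pickle.load(open('c0.pkl','rb'))
for n in ['top','scene']:
    c=d[n];f=c['frame'];hsv=cv2.cvtColor(f,cv2.COLOR_BGR2HSV)
    print(n,'cam',ray(c,320,240)[0].round())
    if n=='top': R={'slide':(355,180,170,105),'rack':(130,195,150,85)}
    else: R={'slide':(145,265,180,110),'rack':(360,195,140,75)}
    for k,(x,y,w,h) in R.items():
        cr=f[y:y+h,x:x+w]; cv2.imwrite(f'pics/{n}_{k}.png',cv2.resize(cr,None,fx=4.4,fy=4.4,interpolation=cv2.INTER_CUBIC))
    x,y,w,h=R['slide']
    m=np.zeros(f.shape[:2],np.uint8);m[y:y+h,x:x+w]=255
    def ms(lo,hi): return cv2.inRange(hsv,np.array(lo),np.array(hi))&m
    g=ms((60,70,30),(95,255,255))
    cs,hh=cv2.findContours(g,cv2.RETR_CCOMP,cv2.CHAIN_APPROX_NONE)
    for i,q in enumerate(cs):
        if cv2.contourArea(q)>25: print('green' if hh[0,i,3]<0 else ' hole',cv2.contourArea(q),cv2.minAreaRect(q),cv2.fitEllipse(q)[0])
    r=ms((0,150,60),(8,255,255))|ms((172,150,60),(180,255,255))
    for q in cv2.findContours(r,0,1)[0]:
        if cv2.contourArea(q)>50: b=cv2.boxPoints(cv2.minAreaRect(q)); print('red',b.round(1).tolist(),[onz(c,*p,55)[:2].round(1).tolist() for p in b])
    x,y,w,h=R['rack'];m[:]=0;m[y:y+h,x:x+w]=255
    b=ms((15,150,120),(32,255,255))
    for q in cv2.findContours(b,0,1)[0]:
        if cv2.contourArea(q)>25: print('brass',cv2.contourArea(q),cv2.boundingRect(q),cv2.minEnclosingCircle(q))
E
```

```text
top cam [ 394.  -18. 1029.]
green 3800.5 ((459.826904296875, 234.86538696289062), (96.4891357421875, 40.98827362060547), 11.309932708740234) (459.6379699707031, 234.88336181640625)
 hole 229.5 ((490.2307434082031, 237.3461456298828), (14.144856452941895, 20.523906707763672), 56.3099365234375) (490.3774108886719, 237.2054901123047)
 hole 163.0 ((433.50006103515625, 229.50003051757812), (14.142135620117188, 14.142135620117188), 45.0) (433.563720703125, 229.80177307128906)
red [[363.20001220703125, 236.1999969482422], [371.20001220703125, 195.8000030517578], [388.70001220703125, 199.3000030517578], [380.70001220703125, 239.6999969482422]] [[558.1, -64.3], [628.5, -77.2], [623.0, -107.2], [552.8, -93.9]]
brass 416.0 (234, 237, 24, 24) ((245.44737243652344, 248.5), 12.071272850036621)
scene cam [1082. -303.  823.]
green 2912.0 ((213.45785522460938, 314.8174133300781), (35.377899169921875, 101.41163635253906), 77.00537872314453) (218.27552795410156, 314.2215881347656)
 hole 162.5 ((242.25, 308.75), (14.142135620117188, 14.849242210388184), 45.0) (241.81747436523438, 308.6463928222656)
red [[286.20001220703125, 280.8999938964844], [303.1000061035156, 275.6000061035156], [313.5, 308.8999938964844], [296.6000061035156, 314.20001220703125]] [[554.0, -96.6], [556.5, -65.4], [626.8, -79.4], [623.8, -109.0]]
brass 92.0 (382, 223, 21, 15) ((392.0, 229.5), 10.594910621643066)
brass 78.5 (389, 212, 13, 10) ((394.9166564941406, 216.5), 6.103957176208496)
```

```bash
python3 - <<'E'
from h import *
import pickle
d=pickle.load(open('c0.pkl','rb'))
t,s=d['top'],d['scene']
P=lambda c,u,v,z:onz(c,u,v,z)[:2].round(1)
print('chole',P(t,433.5,229.7,55),P(s,242,308.7,55))
print('green ctr',P(t,459.8,234.9,55))
print('collar',P(t,245.4,248.5,56),'scene',P(s,392.5,231,56),'head',P(s,395,216.5,92))
print('blackhandle top?',P(t,491.5,236.5,100),P(t,490,237.5,80))
# green long edges for yaw
f=t['frame'];hsv=cv2.cvtColor(f,cv2.COLOR_BGR2HSV)
g=cv2.inRange(hsv,(60,70,30),(95,255,255));g[:, :355]=0;g[:180]=0;g[285:]=0;g[:,525:]=0
q=max(cv2.findContours(g,0,1)[0],key=cv2.contourArea)
r=cv2.minAreaRect(q);b=cv2.boxPoints(r);w=[P(t,*p,55) for p in b];print(w,[np.linalg.norm(w[i]-w[(i+1)%4]) for i in range(4)],[np.degrees(np.arctan2(*(w[(i+1)%4]-w[i])[::-1])) for i in range(4)])
E
```

```text
chole [ 572.  -183.5] [ 574. -186.]
green ctr [ 564.1 -228.2]
collar [532.3 134.3] scene [536.3 130.3] head [533.4 132.8]
blackhandle top? [ 554.7 -270.1] [ 556.5 -273. ]
[array([ 544., -141.]), array([ 613.7, -154.7]), array([ 584.5, -316.8]), array([ 515.3, -301.1])] [np.float64(71.03365399583501), np.float64(164.70898579008983), np.float64(70.9586499307872), np.float64(162.6520826795649)] [np.float64(-11.120107283922156), np.float64(-100.21150561268288), np.float64(167.21720777199118), np.float64(79.83693548423716)]
```

View pics/top_slide.png

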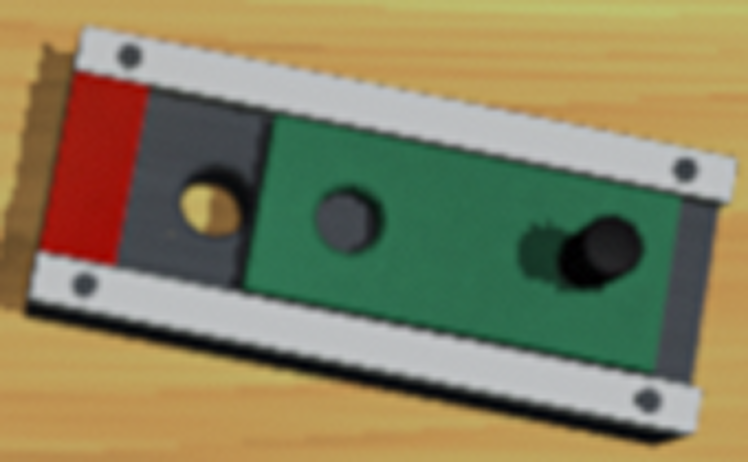

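View pics/top_rack.png

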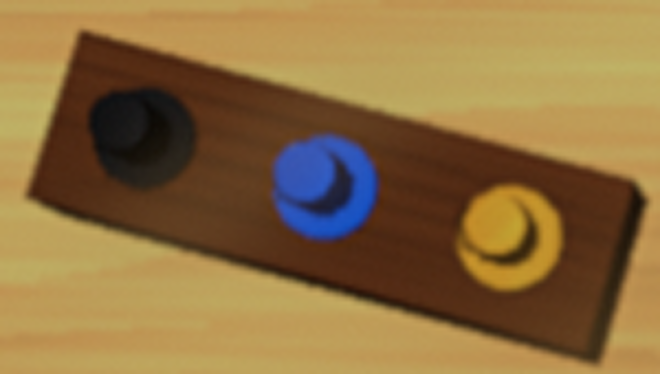

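View pics/scene_rack.png

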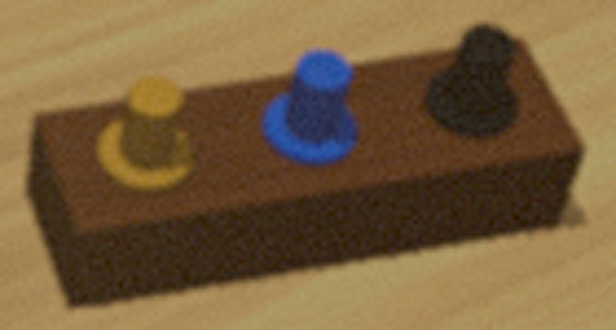

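Call:
arm_command:
  plan:
    - [[0, 0, 0], -7, 0]
    - [[-0.035, 0, -0.025], 0, 0]
    - [[-0.035, 0, -0.025], 0, 0]
    - [[-0.035, 0, -0.025], 0, 0]
    - [[-0.035, 0, -0.025], 0, 0]
    - [[-0.035, 0, -0.025], 0, 0]
    - [[-0.035, 0, -0.025], 0, 0]
    - [[-0.035, 0, -0.025], 0, 0]
    - [[-0.035, 0, -0.025], 0, 0]
    - [[-0.035, 0, -0.025], 0, 0]

```text
time_s: 1.15
ee_pos: [336.8, 196.3, 238.7]
ee_rot: [[0.181, 0.0, -0.983], [0.983, 0.0, 0.181], [0.0, -1.0, -0.0]]
force: [0.1, 1.0, 0.1]
gripper_width: 1.001
```

Call:
arm_command:
  plan:
    - [[-0.035, 0, -0.025], 0, 0]
    - [[-0.035, 0, -0.025], 0, 0]
    - [[-0.035, 0, -0.025], 0, 0]
    - [[-0.035, 0, -0.025], 0, 0]
    - [[-0.035, 0, -0.025], 0, 0]
    - [[-0.035, 0, -0.025], 0, 0]
    - [[-0.035, 0, -0.025], 0, 0]
    - [[-0.035, 0, -0.025], 0, 0]
    - [[-0.035, 0, -0.025], 0, 0]
    - [[0, 0, 0], 0, 0]

```text
time_s: 2.15
ee_pos: [501.8, -157.0, 238.2]
ee_rot: [[0.186, 0.0, -0.983], [0.983, -0.001, 0.186], [-0.001, -1.0, -0.0]]
force: [-0.5, -0.2, 0.8]
gripper_width: 0.997
```

```bash
cat >> h.py <<'E'
def to(P):
    s=telemetry.sense();R=np.array(s['ee_rot']);d=np.array(P)-s['ee_pos']
    print('t',s['time_s'],'ee',s['ee_pos'].round(1),'yaw',np.degrees(np.arctan2(R[1,0],R[0,0])).round(2),'F',s['force'].round(1),'w',round(s['gripper_width'],3),'tool delta mm',(R.T@d).round(1), 'q',s['joint_pos'].round(2),'down',R[:,1].round(4))
E
python3 -c "
from h import *
to([556,-272.5,65])"
```

```text
t 2.15 ee [ 501.8 -157.   238.2] yaw 79.3 F [-0.5 -0.2  0.8] w 0.997 tool delta mm [-103.2  173.3  -74.7] q [-0.53  0.07  1.73 -0.    1.34 -1.91] down [ 0.     -0.0011 -1.    ]
```

Call:
arm_command:
  plan:
    - [[-0.035, 0, -0.025], 0, 0]
    - [[-0.035, 0, -0.025], 0, 0]
    - [[-0.033, 0.02, -0.025], 0, 0]
    - [[0, 0.04, 0], 0, 0]
    - [[0, 0.04, 0], 0, 0]
    - [[0, 0.018, 0], 0, 0]
    - [[0, 0, 0], 0, 0]
    - [[0, 0, 0], 0, 0]

```text
time_s: 2.95
ee_pos: [555.8, -267.0, 121.1]
ee_rot: [[0.181, -0.0, -0.983], [0.983, 0.0, 0.181], [0.0, -1.0, 0.0]]
force: [0.2, -0.3, -0.5]
gripper_width: 1.001
```

```bash
python3 -c "
from h import *
to([556,-272.5,66])
shot('wrist','w1.png');shot('top','t1.png')"
```

```text
t 2.95 ee [ 555.8 -267.   121.1] yaw 79.56 F [ 0.2 -0.3 -0.5] w 1.001 tool delta mm [-5.3 55.1 -1.2] q [-0.64  0.4   1.59  0.    1.16 -2.03] down [-2.e-04  3.e-04 -1.e+00]
```

View pics/w1.png

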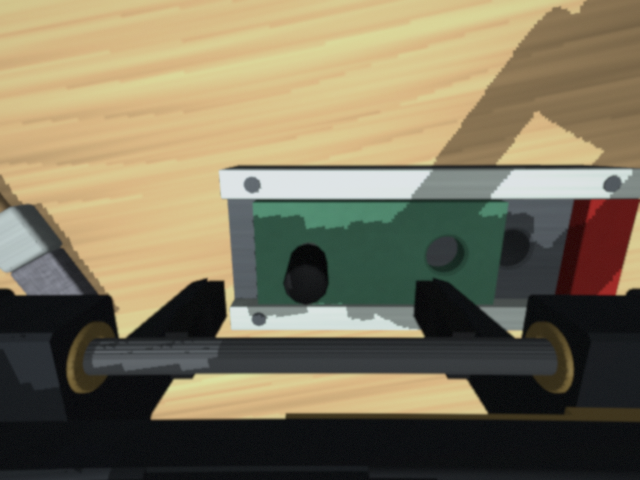

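The wrist view shows the handle top at (306,280), between the fingers and slightly left of centre. That agrees with the 5 mm offset, so I'll descend and grip.

Call:
arm_command:
  plan:
    - [[-0.005, 0.02, -0.001], 0, 0]
    - [[0, 0.02, 0], 0, 0]
    - [[0, 0.015, 0], 0, 0]
    - [[0, 0, 0], 0, 255]
    - [[0, 0, 0], 0, 255]
    - [[0, 0, 0], 0, 255]
    - [[0, 0, 0], 0, 255]
    - [[0, 0, 0], 0, 255]
    - [[0, 0, 0], 0, 255]
    - [[0, 0, 0], 0, 255]

```text
time_s: 4.05
ee_pos: [555.9, -272.8, 65.9]
ee_rot: [[0.182, 0.0, -0.983], [0.983, -0.0, 0.182], [-0.0, -1.0, -0.0]]
force: [0.6, -0.2, -0.3]
gripper_width: 0.388
```

```bash
python3 - <<'E'
from h import *
u=np.array([.182,.983])
bh=np.array([587.9,-100.5])-35*u
p=bh-90*u
to([*p,66]); print(p)
c=shot('top','t2.png')
E
```

```text
t 4.05 ee [ 555.9 -272.8   65.9] yaw 79.54 F [ 0.6 -0.2 -0.3] w 0.388 tool delta mm [50.3 -0.1 -0.2] q [-0.65  0.48  1.61 -0.    1.06 -2.04] down [ 2.e-04 -2.e-04 -1.e+00]
[ 565.15  -223.375]
```

View pics/t2.png

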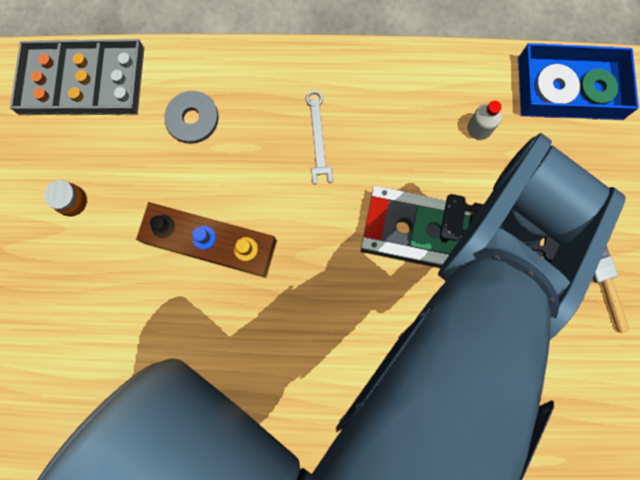

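The top view is mostly hidden by the arm, and the slide hasn't moved. A width of 0.388 (about 34 mm) means the fingers may still be closing, so I'll hold and re-check.

Call:
arm_command:
  plan:
    - [[0, 0, 0], 0, 255]
    - [[0, 0, 0], 0, 255]
    - [[0, 0, 0], 0, 255]
    - [[0, 0, 0], 0, 255]

```text
time_s: 4.5
ee_pos: [555.7, -273.0, 65.8]
ee_rot: [[0.182, -0.0, -0.983], [0.983, -0.0, 0.182], [-0.0, -1.0, -0.0]]
force: [-1.2, -2.1, 0.6]
gripper_width: 0.264
```

Gripped at 0.264, about 23 mm. Now I'll slide it +45 mm, then creep to the stop.

Call:
arm_command:
  plan:
    - [[0.01, 0, 0], 0, 255]
    - [[0.012, 0, 0], 0, 255]
    - [[0.012, 0, 0], 0, 255]
    - [[0.01, 0, 0], 0, 255]
    - [[0.002, 0, 0], 0, 255]
    - [[0, 0, 0], 0, 255]
    - [[0, 0, 0], 0, 255]

```text
time_s: 5.2
ee_pos: [564.3, -226.7, 65.8]
ee_rot: [[0.181, 0.0, -0.983], [0.983, 0.001, 0.181], [0.001, -1.0, 0.0]]
force: [0.2, 2.3, 1.7]
gripper_width: 0.263
```

Call:
arm_command:
  plan:
    - [[0.001, 0, 0], 0, 255]
    - [[0.001, 0, 0], 0, 255]
    - [[0.001, 0, 0], 0, 255]

```text
time_s: 5.5
ee_pos: [564.6, -225.2, 65.8]
ee_rot: [[0.182, 0.0, -0.983], [0.983, -0.001, 0.182], [-0.001, -1.0, -0.0]]
force: [-1.9, -1.6, 0.8]
gripper_width: 0.264
```

```bash
python3 -c "
from h import *
to([565.2,-223.4,66])"
```

```text
t 5.5 ee [ 564.6 -225.2   65.8] yaw 79.51 F [-1.9 -1.6  0.8] w 0.264 tool delta mm [ 1.9 -0.3 -0.3] q [-0.57  0.45  1.64 -0.    1.05 -1.96] down [ 0.e+00 -7.e-04 -1.e+00]
```

Call:
arm_command:
  plan:
    - [[0.001, 0, 0], 0, 255]
    - [[0.001, 0, 0], 0, 255]
    - [[0, 0, 0], 0, 255]

```text
time_s: 5.8
ee_pos: [564.6, -225.1, 65.8]
ee_rot: [[0.182, -0.0, -0.983], [0.983, -0.004, 0.182], [-0.004, -1.0, -0.0]]
force: [-1.8, -9.6, -0.0]
gripper_width: 0.263
```

Call:
arm_command:
  plan:
    - [[0.001, 0, 0], 0, 255]
    - [[0.001, 0, 0], 0, 255]
    - [[0, 0, 0], 0, 255]

```text
time_s: 6.1
ee_pos: [564.6, -225.1, 65.8]
ee_rot: [[0.182, -0.001, -0.983], [0.983, -0.006, 0.182], [-0.006, -1.0, -0.001]]
force: [-4.2, -17.1, -3.4]
gripper_width: 0.261
```

The force rose while the position stayed at (564.6,-225.1), so the carriage is on the stop. I'll relax the push, open and lift.

Call:
arm_command:
  plan:
    - [[-0.0035, 0, 0], 0, 255]
    - [[0, 0, 0], 0, 255]
    - [[0, 0, 0], 0, 255]
    - [[0, 0, 0], 0, 100]
    - [[0, 0, 0], 0, 60]
    - [[0, 0, 0], 0, 60]
    - [[0, 0, 0], 0, 60]
    - [[0, 0, 0], 0, 60]

```text
time_s: 6.9
ee_pos: [564.8, -223.7, 65.7]
ee_rot: [[0.181, -0.0, -0.983], [0.983, 0.0, 0.181], [0.0, -1.0, 0.0]]
force: [0.2, -0.2, 0.6]
gripper_width: 0.691
```

Call:
arm_command:
  plan:
    - [[0, -0.02, 0], 0, 60]
    - [[0, -0.03, 0], 0, 60]
    - [[0, -0.04, 0], 0, 60]
    - [[0.03, -0.03, 0], 0, 60]
    - [[0.04, 0, 0], 0, 60]
    - [[0.04, 0, 0], 0, 60]
    - [[0.04, 0, 0], 0, 60]
    - [[0.04, 0, 0.01], 0, 60]
    - [[0.04, 0, 0.02], 0, 60]
    - [[0.04, 0, 0.02], 0, 60]

```text
time_s: 7.9
ee_pos: [564.1, 52.2, 185.7]
ee_rot: [[0.182, 0.0, -0.983], [0.983, 0.0, 0.182], [0.0, -1.0, -0.0]]
force: [0.0, 0.3, -0.4]
gripper_width: 0.766
```

```bash
python3 - <<'E'
from h import *
import pickle
to([532.5,134,62])
c=shot('top','t3.png');s=shot('scene','s3.png');shot('wrist','w3.png')
pickle.dump((c,s),open('c3.pkl','wb'))
E
```

```text
t 7.9 ee [564.1  52.2 185.7] yaw 79.53 F [ 0.   0.3 -0.4] w 0.766 tool delta mm [ 74.6 123.7  46. ] q [-0.12  0.21  1.68  0.    1.25 -1.51] down [ 1.e-04  2.e-04 -1.e+00]
```

View pics/t3.png

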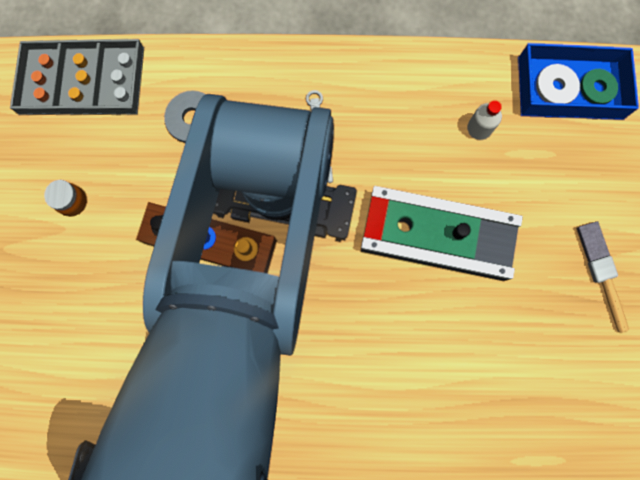

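View pics/s3.png

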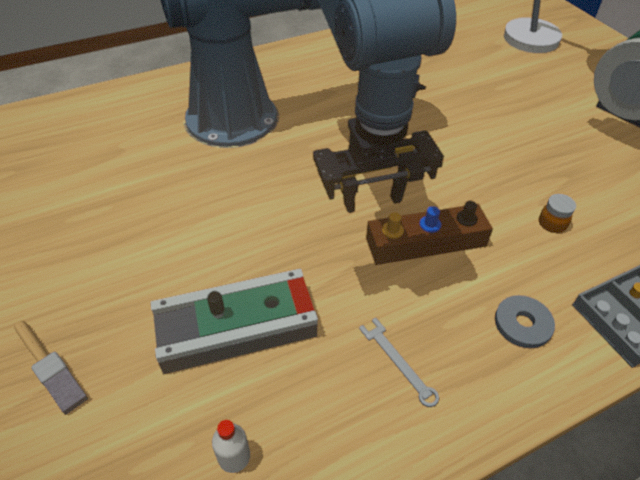

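The top and scene views show the green carriage touching the red stop, with its hole at (405,224) in the top view and the bed hole visible through it. The gripper is near the rack, and the brass pin at (245,247) hasn't moved. Next I'll go over the pin.

Call:
arm_command:
  plan:
    - [[0.03, 0, 0.02], 0, 60]
    - [[0.03, 0, 0.02], 0, 60]
    - [[0.015, 0.02, 0.006], 0, 60]
    - [[0, 0.03, 0], 0, 60]
    - [[0, 0.02, 0], 0, 60]
    - [[0, 0, 0], 0, 60]
    - [[0, 0, 0], 0, 60]

```text
time_s: 8.75
ee_pos: [533.5, 131.8, 116.0]
ee_rot: [[0.183, -0.0, -0.983], [0.983, -0.0, 0.183], [-0.0, -1.0, 0.0]]
force: [0.4, 0.3, -0.2]
gripper_width: 0.765
```

```bash
python3 - <<'E'
from h import *
to([532.8,133.8,62])
shot('wrist','w4.png');s=shot('scene','s4.png')
E
```

```text
t 8.75 ee [533.5 131.8 116. ] yaw 79.47 F [ 0.4  0.3 -0.2] w 0.765 tool delta mm [ 1.9 54.   1.1] q [ 0.03  0.27  1.77 -0.    1.1  -1.36] down [-2.e-04 -2.e-04 -1.e+00]
```

View pics/w4.png

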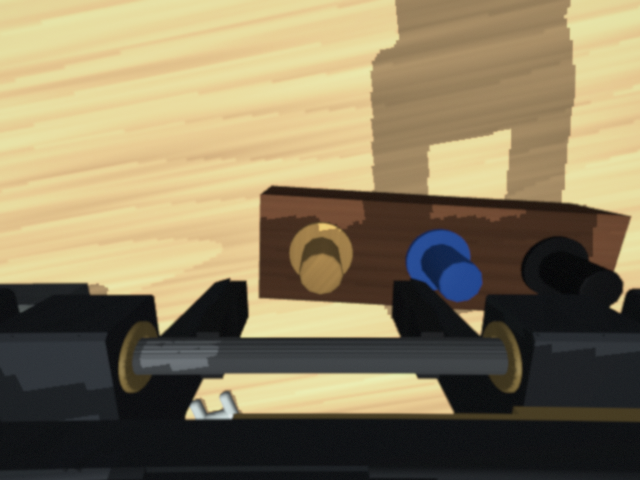

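The wrist view has the brass head centred between the fingers at (321,275), with the blue head to the right at (460,280). I'll narrow the jaws a bit for clearance, descend and grip.

Call:
arm_command:
  plan:
    - [[0.002, 0, 0.001], 0, 100]
    - [[0, 0, 0], 0, 100]
    - [[0, 0.015, 0], 0, 100]
    - [[0, 0.015, 0], 0, 100]
    - [[0, 0.014, 0], 0, 100]
    - [[0, 0.009, 0], 0, 100]
    - [[0, 0, 0], 0, 100]

```text
time_s: 9.55
ee_pos: [530.7, 134.7, 60.3]
ee_rot: [[0.182, -0.004, -0.983], [0.983, -0.0, 0.182], [-0.001, -1.0, 0.004]]
force: [0.4, -0.3, -0.0]
gripper_width: 0.608
```

Call:
arm_command:
  plan:
    - [[0, 0, 0], 0, 255]
    - [[0, 0, 0], 0, 255]
    - [[0, 0, 0], 0, 255]
    - [[0, 0, 0], 0, 255]
    - [[0, 0, 0], 0, 255]
    - [[0, 0, 0], 0, 255]
    - [[0, 0, 0], 0, 255]
    - [[0, 0, 0], 0, 255]

```text
time_s: 10.35
ee_pos: [532.8, 134.6, 63.3]
ee_rot: [[0.182, 0.001, -0.983], [0.983, -0.0, 0.182], [-0.0, -1.0, -0.001]]
force: [-1.0, -2.9, 5.0]
gripper_width: 0.262
```

Call:
arm_command:
  plan:
    - [[0, 0, 0], 0, 255]
    - [[0, 0, 0], 0, 255]
    - [[0, -0.01, 0], 0, 255]
    - [[0, -0.02, 0], 0, 255]
    - [[0, -0.025, 0], 0, 255]
    - [[0, -0.025, 0], 0, 255]
    - [[0, -0.01, 0], 0, 255]
    - [[0, 0, 0], 0, 255]
    - [[0, 0, 0], 0, 255]

```text
time_s: 11.25
ee_pos: [531.6, 134.8, 151.7]
ee_rot: [[0.182, -0.001, -0.983], [0.983, 0.0, 0.182], [-0.0, -1.0, 0.001]]
force: [-0.1, 0.3, -2.9]
gripper_width: 0.266
```

```bash
python3 - <<'E'
from h import *
to([581,-136.6,150])
shot('wrist','w5.png');s=shot('scene','s5.png')
f=s['frame'][130:280,330:500];cv2.imwrite('pics/s5c.png',cv2.resize(f,None,fx=4,fy=4,interpolation=2))
E
```

```text
t 11.25 ee [531.6 134.8 151.7] yaw 79.54 F [-0.1  0.3 -2.9] w 0.266 tool delta mm [-258.     1.6  -97.8] q [ 0.03  0.22  1.75  0.    1.17 -1.36] down [-1.5e-03  1.0e-04 -1.0e+00]
```

View pics/s5c.png

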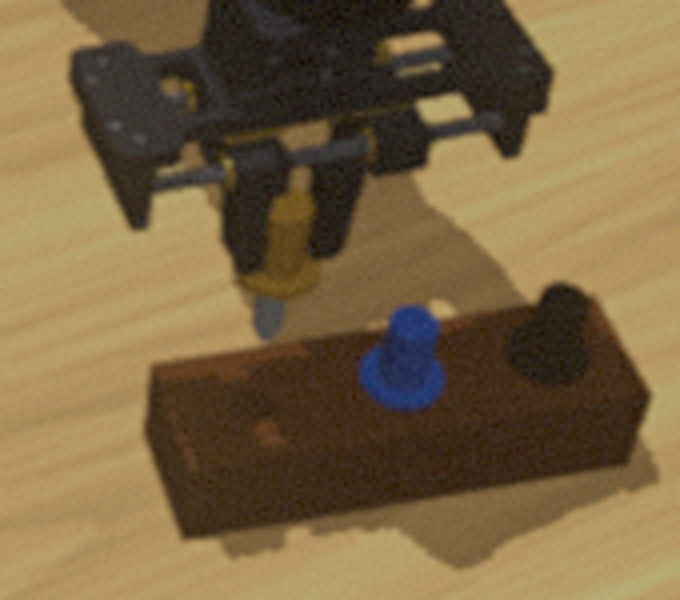

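View pics/w5.png

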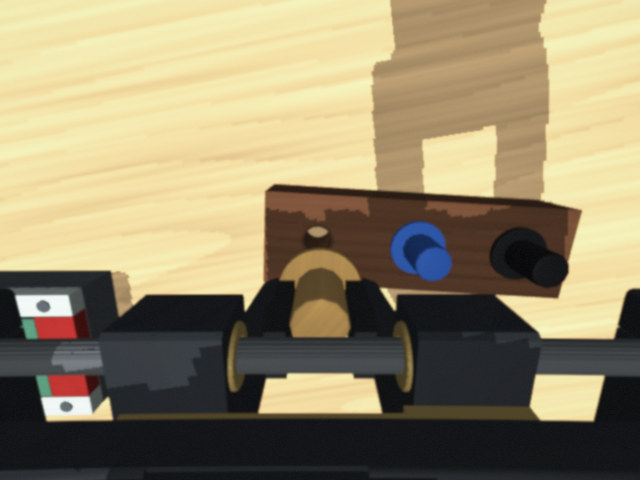

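The pin is lifted out, and in the scene crop it looks upright with the shank clear of the rack. I'll refine the hole position before going over.

```bash
python3 - <<'E'
from h import *
import pickle
for n,c,R in zip(['top','scene'],pickle.load(open('c3.pkl','rb')),[(385,205,60,45),(250,285,45,35)]):
    f=c['frame'];x,y,w,h=R
    cv2.imwrite(f'pics/{n}_h.png',cv2.resize(f[y:y+h,x:x+w],None,fx=8,fy=8,interpolation=2))
    g=cv2.inRange(cv2.cvtColor(f,cv2.COLOR_BGR2HSV),(60,70,30),(95,255,255))
    cs,hh=cv2.findContours(g,cv2.RETR_CCOMP,cv2.CHAIN_APPROX_NONE)
    for i,q in enumerate(cs):
        (u,v),_=cv2.minEnclosingCircle(q)
        if hh[0,i,3]>=0 and cv2.contourArea(q)>60 and x<u<x+w: m=cv2.fitEllipse(q);print(n,m,onz(c,*m[0],55).round(1))
E
```

```text
top ((404.2533874511719, 224.7714080810547), (14.338118553161621, 15.479433059692383), 92.63226318359375) [ 579.4 -133.8   55. ]
scene ((271.319091796875, 301.7144775390625), (13.02473258972168, 15.732489585876465), 83.17427062988281) [ 582.6 -136.8   55. ]
```

View pics/top_h.png

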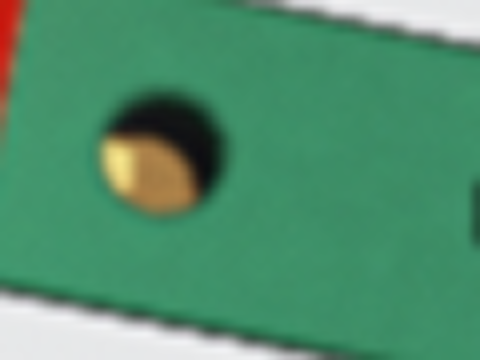

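Hole estimates are top (579.4,-133.8), scene (582.6,-136.8) and handle-based (581,-136.6), so I'll use (581,-136). First I'll turn 90° so the gripper's wide side lies across the slide, clear of the handle.

Call:
arm_command:
  plan:
    - [[0, 0, 0], 8.5, 255]
    - [[0, 0, 0], 8.5, 255]
    - [[0, 0, 0], 8.5, 255]
    - [[0, 0, 0], 8.5, 255]
    - [[0, 0, 0], 8.5, 255]
    - [[0, 0, 0], 8.5, 255]
    - [[0, 0, 0], 8.5, 255]
    - [[0, 0, 0], 8.5, 255]
    - [[0, 0, 0], 8.5, 255]
    - [[0, 0, 0], 8.5, 255]

```text
time_s: 12.35
ee_pos: [531.5, 134.7, 151.1]
ee_rot: [[0.995, -0.003, 0.101], [-0.101, -0.0, 0.995], [-0.003, -1.0, -0.0]]
force: [1.0, -0.1, -2.4]
gripper_width: 0.264
```

Call:
arm_command:
  plan:
    - [[0, 0, 0], 5, 255]
    - [[0.01, 0, -0.028], 0, 255]
    - [[0.01, 0, -0.028], 0, 255]
    - [[0.01, 0, -0.028], 0, 255]
    - [[0.01, 0, -0.028], 0, 255]
    - [[0.01, 0, -0.028], 0, 255]
    - [[0.01, 0, -0.028], 0, 255]
    - [[0.01, 0, -0.028], 0, 255]
    - [[0.01, 0, -0.028], 0, 255]
    - [[0, 0, 0], 0, 255]

```text
time_s: 13.35
ee_pos: [570.3, -103.4, 151.4]
ee_rot: [[0.983, -0.001, 0.185], [-0.185, -0.001, 0.983], [-0.001, -1.0, -0.001]]
force: [0.4, -0.6, -2.0]
gripper_width: 0.262
```

```bash
python3 - <<'E'
from h import *
to([581,-136,115])
E
```

```text
t 13.35 ee [ 570.3 -103.4  151.4] yaw -10.67 F [ 0.4 -0.6 -2. ] w 0.262 tool delta mm [ 16.6  36.4 -30. ] q [-0.38  0.28  1.67 -0.    1.19 -0.2 ] down [-1.3e-03 -6.0e-04 -1.0e+00]
```

Call:
arm_command:
  plan:
    - [[0.01, 0, -0.018], 0, 255]
    - [[0.006, 0, -0.009], 0, 255]
    - [[0, 0.015, 0], 0, 255]
    - [[0, 0.012, 0], 0, 255]
    - [[0, 0, 0], 0, 255]
    - [[0, 0, 0], 0, 255]
    - [[0, 0, 0], 0, 255]

```text
time_s: 14.05
ee_pos: [581.3, -129.0, 125.9]
ee_rot: [[0.984, 0.0, 0.181], [-0.181, -0.0, 0.984], [0.0, -1.0, -0.0]]
force: [0.4, 0.3, -2.1]
gripper_width: 0.257
```

```bash
python3 - <<'E'
from h import *
to([581,-136,115])
s=shot('scene','s6.png');shot('wrist','w6.png')
f=s['frame'][200:350,180:350];cv2.imwrite('pics/s6c.png',cv2.resize(f,None,fx=4,fy=4,interpolation=2))
print(proj(s,[581,-136,55]),proj(s,[581,-136,115-55]))
E
```

```text
t 14.05 ee [ 581.3 -129.   125.9] yaw -10.42 F [ 0.4  0.3 -2.1] w 0.257 tool delta mm [ 0.9 10.9 -6.9] q [-0.42  0.35  1.64  0.    1.15 -0.24] down [ 2.e-04 -1.e-04 -1.e+00]
[271.39457553 300.8163005 ] [271.22771956 299.12493219]
```

View pics/s6c.png

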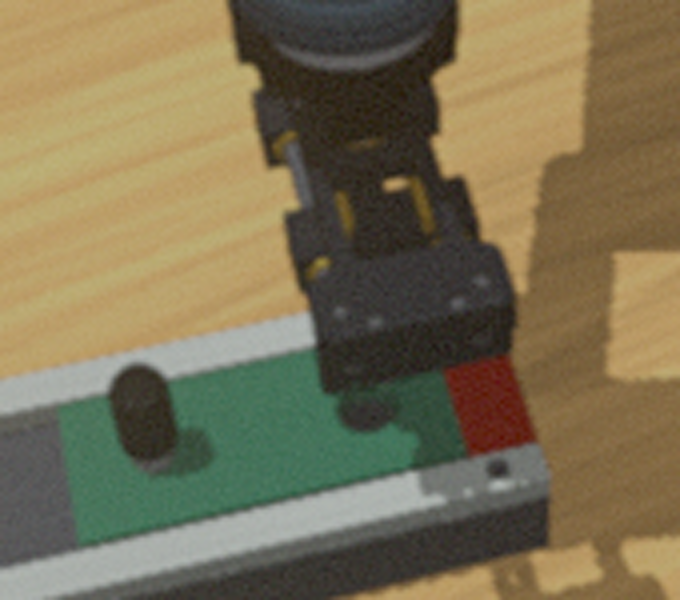

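View pics/w6.png

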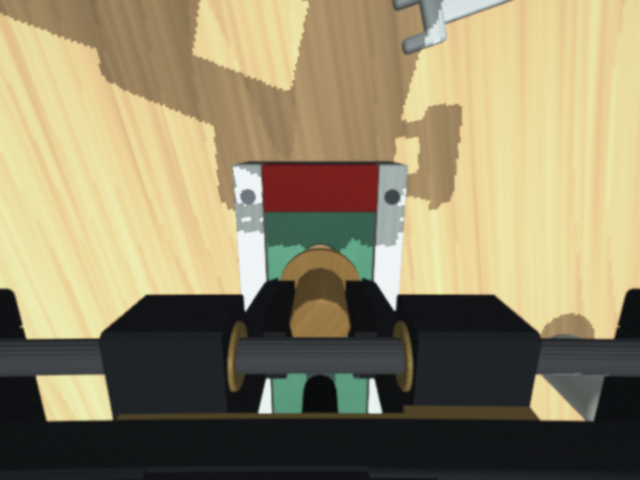

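The scene crop shows the hole at (272,302), still open below the hand. The wrist view shows the collar centred at 320 with the slide aligned. I'll shift 7 mm toward the hole and lower.

Call:
arm_command:
  plan:
    - [[0, 0, -0.007], 0, 255]
    - [[0, 0, 0], 0, 255]
    - [[0, 0, 0], 0, 255]
    - [[0, 0.008, 0], 0, 255]
    - [[0, 0.008, 0], 0, 255]
    - [[0, 0.008, 0], 0, 255]
    - [[0, 0, 0], 0, 255]

```text
time_s: 14.85
ee_pos: [578.7, -135.7, 99.6]
ee_rot: [[0.983, -0.003, 0.182], [-0.182, 0.001, 0.983], [-0.003, -1.0, 0.001]]
force: [-0.7, 0.9, -2.7]
gripper_width: 0.26
```

```bash
python3 - <<'E'
from h import *
to([581,-136,66])
E
```

```text
t 14.85 ee [ 578.7 -135.7   99.6] yaw -10.46 F [-0.7  0.9 -2.7] w 0.26 tool delta mm [ 2.5 33.6  0.1] q [-0.43  0.38  1.66 -0.    1.11 -0.25] down [-0.0032  0.0015 -1.    ]
```

The tip is about 11 mm into the carriage hole with no contact force. I'll continue down.

Call:
arm_command:
  plan:
    - [[0, 0, 0], 0, 255]
    - [[0.001, 0.008, 0], 0, 255]
    - [[0, 0.008, 0], 0, 255]
    - [[0, 0.008, 0], 0, 255]
    - [[0, 0.005, 0], 0, 255]
    - [[0, 0, 0], 0, 255]
    - [[0, 0, 0], 0, 255]

```text
time_s: 15.55
ee_pos: [580.9, -136.5, 72.5]
ee_rot: [[0.983, -0.0, 0.182], [-0.182, 0.0, 0.983], [-0.0, -1.0, 0.0]]
force: [0.9, -0.1, -2.7]
gripper_width: 0.262
```

Call:
arm_command:
  plan:
    - [[0, 0.003, 0], 0, 255]
    - [[0, 0.002, 0], 0, 255]
    - [[0, 0, 0], 0, 255]
    - [[0, 0, 0], 0, 255]

```text
time_s: 15.95
ee_pos: [580.9, -136.6, 67.8]
ee_rot: [[0.983, -0.0, 0.182], [-0.182, -0.0, 0.983], [0.0, -1.0, -0.0]]
force: [-0.0, -0.4, -3.0]
gripper_width: 0.262
```

Call:
arm_command:
  plan:
    - [[0, 0.001, 0], 0, 255]
    - [[0, 0.001, 0], 0, 255]
    - [[0, 0, 0], 0, 255]

```text
time_s: 16.25
ee_pos: [581.1, -136.6, 66.4]
ee_rot: [[0.983, 0.0, 0.182], [-0.182, -0.0, 0.983], [0.0, -1.0, -0.0]]
force: [-1.6, 0.2, 2.5]
gripper_width: 0.262
```

Contact came at 66.4, matching the expected seat of about 66.3. I'll open and retreat.

Call:
arm_command:
  plan:
    - [[0, 0, 0], 0, 100]
    - [[0, 0, 0], 0, 60]
    - [[0, 0, 0], 0, 60]
    - [[0, 0, 0], 0, 60]
    - [[0, 0, 0], 0, 60]
    - [[0, 0, 0], 0, 60]
    - [[0, 0, 0], 0, 60]

```text
time_s: 16.95
ee_pos: [580.9, -136.5, 65.7]
ee_rot: [[0.983, -0.0, 0.182], [-0.182, 0.0, 0.983], [-0.0, -1.0, 0.0]]
force: [0.5, -0.0, 0.0]
gripper_width: 0.765
```

Call:
arm_command:
  plan:
    - [[0, -0.01, 0], 0, 60]
    - [[0, -0.02, 0], 0, 60]
    - [[0, -0.03, 0], 0, 60]
    - [[0, -0.04, 0], 0, 60]
    - [[0, -0.03, 0.02], 0, 60]
    - [[0, 0, 0.04], 0, 60]
    - [[0, 0, 0.04], 0, 60]
    - [[0, 0, 0.04], 0, 60]
    - [[0, 0, 0.04], 0, 60]
    - [[0, 0, 0], 0, 60]

```text
time_s: 17.95
ee_pos: [613.9, 45.0, 196.7]
ee_rot: [[0.984, 0.001, 0.177], [-0.177, 0.001, 0.984], [0.001, -1.0, 0.002]]
force: [-0.3, -0.8, -0.2]
gripper_width: 0.763
```

```bash
python3 - <<'E'
from h import *
to([581,-136,66])
s=shot('scene','s7.png');t=shot('top','t7.png')
a=cv2.resize(s['frame'][250:370,180:330],None,fx=2.6,fy=2.6,interpolation=2)
b=cv2.resize(t['frame'][180:300,365:515],None,fx=2.6,fy=2.6,interpolation=2)
cv2.imwrite('pics/c7.png',np.hstack([a,b]))
for n,c in (('s',s),('t',t)):
    print(n,[proj(c,[581,-136.3,z]).round(1).tolist() for z in (59,95)])
    m=cv2.inRange(cv2.cvtColor(c['frame'],cv2.COLOR_BGR2HSV),(15,150,80),(32,255,255))
    x0,y0=(240,260) if n=='s' else (380,195)
    r=m[y0:y0+60,x0:x0+60]
    for q in cv2.findContours(r,0,1)[0]:
        if cv2.contourArea(q)>20: (u,v),rr=cv2.minEnclosingCircle(q);print(u+x0,v+y0,rr,onz(c,u+x0,v+y0,59)[:2].round(1))
E
```

```text
t 17.95 ee [613.9  45.  196.7] yaw -10.19 F [-0.3 -0.8 -0.2] w 0.763 tool delta mm [  -0.5  130.4 -184.2] q [-0.12  0.31  1.54  0.    1.29  0.06] down [ 0.0011  0.0014 -1.    ]
s [[271.1, 299.5], [269.8, 287.0]]
272.0 296.6481475830078 13.684834480285645 [ 576.3 -132.6]
t [[406.0, 223.4], [408.7, 219.3]]
404.1739139556885 222.5217399597168 11.71585750579834 [ 582.5 -133.2]
```

View pics/c7.png

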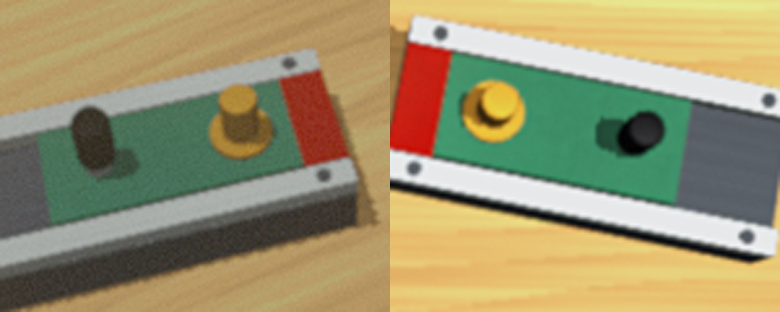

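The pin stands upright with its collar flat on the carriage, and the carriage is against the red stop. The arm is clear of both. I'll hand in.

```bash
python3 -c "
from h import *
print(env.job_done())"
```

```text
the job is handed in; nothing more can be done
None
```

I slid the carriage onto the red stop, moved the brass pin from the rack into both holes, let go of it, and handed the job in at about 18 s of the 51 s allowed. The hand-in gave no verdict.

- **Carriage:** the push force rose to about 17 N while the handle stayed put. Pictures taken afterwards show the green carriage touching the stop with the bed's hole visible through its own.
- **Pin:** I met contact with the TCP at 66.4 mm against an expected 66.3 mm, so the collar is seated. The last pictures show it upright, collar flat on the carriage, with the arm clear of the slide.
- **Disagreement:** position estimates differed by a few millimetres:
  - **Hole:** the top view gave (579.4, -133.8), the scene view (582.6, -136.8), and working from the handle (581, -136.6). I aimed for (581, -136).
  - **Pin's final position:** the top view gave (582.5, -133.2). The scene view gave (576.3, -132.6), but that one is biased because its colour mask took in the head as well as the collar.
  - **Tolerance:** both final pin readings are within about 6 mm of the aim point, against the 12 mm allowed.

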